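# Seat an instrument board with its ejector levers

### The job

Take the instrument board out of its storage stand, set it upright in the guides of the cradle so that it rests on the connector's contacts, and let go of it. Then swing the cradle's two ejector levers inward: bring both up against the board's ears, then press them on a little at a time in turn so that the board goes down level, until both ends of the board are fully home on the connector floor; the levers must do the seating, so do not press the board home by hand, and stop gently when a lever comes up hard. Leave the other things on the bench where they are.

Things in the scene. Friction and masses are not known exactly. Their poses are not given: they have to be found in the camera images.
- board: Loose instrument board: upright aluminium plate 4 mm thick (x), 110 mm long (y; 122 mm in its lowest 16 mm), 80 mm high (z). Grey grip rail along the top middle, 12 mm thick, 60 mm long, z = 78 to 92 mm: hold it there from above. At each end an ear 4 mm thick, y = 55 to 66 mm, z = 29.5 to 35.5 mm. Origin: centre of the bottom edge. 0.15 to 0.31 kg. Fits either way round.
- board_end_a (a point): Bottom edge of the board, 50 mm from its middle towards its +y end.
- board_end_b (a point): Bottom edge of the board, 50 mm from its middle towards its -y end.
- stand: Fixed grey storage stand, 60 x 142 mm, 48 mm high; the board stands in its 7 mm wide slot (along y), bottom edge 8 mm above the bench. Origin: centre of the underside.
- cradle: Fixed cradle: grey base 100 (x) by 210 mm (y), 12 mm thick. Origin: centre of the underside; the board goes in upright along its y. Black guide cheeks at y = 44 to 58 mm either side, 6.5 mm apart, flared mouths up to z = 75 mm. Steel brackets at both ends carry the levers: pivots at y = +80.5 and -80.5 mm, z = 58 mm.
- connector: White slotted connector in the cradle, slot along y, 6.5 x 125 mm. Origin: mid-slot, 8 mm below the rigid slot floor; its height above the bench varies, 12 to 15 mm. Near its ends two brass contact bars stand 7 mm above the floor: a board set in rests on them, bottom edge at z = 15 mm here. Each yields only at about 18 N and stays where pushed. Fully home: bottom edge at z = 8 mm here.
- lever_a (a joint): Lever at the cradle's +y end (rad): 0 = handle upright, grows as it swings outward, -0.15 to 1.1. Starts at 0.94 to 1.03, where the ears pass freely. Swung in, its nose meets the board's ear at 0.4 to 0.65 and presses that end down, needing 5 to 9 N at the tip (1 to 3 N when free); between 0 and 0.22, by connector height, that end is home and the lever comes up hard. Stays where left.
- lever_b (a joint): The same for the lever at the cradle's -y end; grows as the handle swings outward (to the cradle's -y).
- lever_a_tip (a point): Centre of the smooth, slippery black round crossbar at the end of lever a's handle: 70 mm from the pivot, 12 mm in diameter, 30 mm long along the cradle's x. The lever's nose is a straight round bar 5 mm thick from the pivot inboard at right angles to the handle, 21 mm long; its underside bears on the ear's outer top corner.
- lever_b_tip (a point): The same on lever b.
- note_block: Bystander: yellow pad of notes, 76 x 76 x 18 mm; origin at the centre of its underside.
- lab_timer: Bystander: small white timer, 66 x 66 x 20 mm; origin at the centre of its underside.
- tape_1: Bystander: roll of tape lying flat, 104 mm across, 25 mm high; origin at the centre of its underside.
- petri_dish: Bystander: glass dish, 70 mm across, 15 mm high; origin at the centre of its underside.
- stapler: Bystander: stapler, 36 x 135 x 54 mm; origin at the centre of its underside.
Mind the look-alikes: they are no part of the job. There is more than one size of the board; the one meant has the size given above.

How it is judged:
On the way:
1. the board stands in the guides on the contacts, let go, not yet pressed home (horizontal distance between board and connector below 0.004 m and angle between the y axis of board and the y axis of connector, either way round below 0.06 rad and z of board in the frame of connector between 0.0125 and 0.0185 m and contact force between each of the arm, the fingers and board below 0.3 N), for 0.2 s.
At the end, for the whole second after the job is handed in: Both ends of the board's bottom edge are within 1.5 mm of the connector's slot floor, the board stands upright (within 0.1 rad) in the guides, within 4 mm of the slot's middle, at rest, and both levers are swung in (below 0.35 rad) (z of each of board_end_a, board_end_b in the frame of connector below 0.0095 m and horizontal distance between board and connector below 0.004 m and angle between board's own z axis and vertical below 0.1 rad and value of joint each of lever_a, lever_b below 0.35 rad and linear speed of board below 0.01 m/s); the robot touches nothing.
It fails at once if the board goes down askew: its long edge more than 0.05 rad (3 degrees) from level while it is between the contacts and the floor (horizontal distance between board and connector below 0.006 m and z of board in the frame of connector below 0.0145 m and (angle between board's own y axis and vertical below 1.5208 rad or angle between board's own y axis and vertical above 1.6208 rad)).
It fails at once if the board is pressed home by hand: the robot touches it while it is more than 2.5 mm below the top of the contacts (horizontal distance between board and connector below 0.006 m and z of board in the frame of connector below 0.0125 m and contact force between any of the fingers, the arm and board above 1 N).
It fails at once if the robot pushes the cradle or its levers with more than 25 N (contact force between any of the fingers, the arm and cradle above 25 N).
It fails at once if a bystander is pushed away by more than 30 mm (distance of any of note_block, lab_timer, tape_1, petri_dish, stapler from where it was at the start of the episode above 0.03 m).
It also fails if it takes over 72 s, if anything falls off the work surface, if the arm or the gripper's body presses on something with over 40 N, if the wrist force passes 120 N, or if a joint passes its speed limit or range.

### The arm

A 7-joint arm with a two-finger parallel gripper is mounted at the origin on the work surface; the furniture and walls round the work are solid. World frame = base frame: x ahead of the robot, y to its left, z up, the work surface at z = 0. Lengths are in m, angles in rad, forces in N, time in s.
With the tool pointing down it reaches from about 0.4 to 0.875 m from the base axis. Payload 19.3 kg.
Tool frame: the origin (TCP) lies at the very end of the fingers, on their centre line; the grasp point (between the pads) lies 19 mm behind it; z points along the fingers, y is the line along which they close (so a half turn about z gives the same grasp; the last joint's range is limited). The gripper opens to 85 mm and grips with 20 to 120 N. Pads are 22 mm wide; open, the fingers measure 114 mm over their backs; the gripper's body (76 mm by 85 mm) begins 54 mm behind the grasp point. The pads swing forward as they close: fully open they stand 13 mm farther back than shut.
Start: joints at [1.092, 0.521, -0.036, 1.599, 0.021, 1.021, -0.113], TCP at [0.248, -0.574, 0.231] pointing down, gripper open.
Joint ranges: [-2.91, 2.91], [-0.3, 2.13], [-1.5, 1.42], [0.17, 2.43], [-1.26, 4.41], [0.16, 1.93], [-2.52, 2.52]. Speed limits (rad/s): [1.89, 1.89, 2.39, 2.39, 3.01, 3.01, 3.01].

### API

Orientations are given as [roll, pitch, yaw] about the fixed x, y, z axes, in that order (R = Rz(yaw) Ry(pitch) Rx(roll)).
In Python, from workcell import bot gives the robot as it stands.
- The arm moves only by the shell command python3 -m crank 'ROWS' [FORCE]. ROWS is a JSON object of lists of equal length, an entry for each row: "travel": the shift along the world's x, y, z in cm, a list of three; "turn": the turn, a rotation vector about the world's x, y, z in degrees, a list of three; "gripper": the closure, from 0 (fully open) to 1 (shut). A call has exactly 5 rows; each row is the pose to reach, as a shift and turn from the pose commanded when the call began; what a row does not reach only later rows make up. A row lasts 1/10 s, in which the tool goes at most 50 mm and 8.59 degrees, less where a joint would pass 70% of its speed; a pose out of reach is approached as far as the arm can. A call with a gripper value outside its range is refused whole. The fingers move at their own pace and stop on an object; FORCE is the grip in N (left out, the last holds). Time passes only in rows, so rows that repeat a pose let the fingers close, or fill a call up. It gives the time, the measured TCP pose, the force, the opening and the grip force at its end, in the units of the state.
- bot.observe(): the state, without advancing time (a new reading comes with each control period).
- bot.grab_frame(name): name is "side" or "top"; returns a dict with "pixels" (384x512x3 uint8, red, green, blue), "fx", "fy", "cx", "cy" (pixels), "extrinsics" (4x4, takes a point from world to camera coordinates). Camera axes: x right, y down, z forward; pixel columns grow to the right and rows downward; lengths in m; the calibration is good to about 2 mm. A picture is of the moment at which its call begins. There is no depth.
- bot.job_done(): hands the job in; it is judged then, once.
The state is a dict: "clock": time; "qpos": joint angles; "qd": joint speeds; "joint_efforts": joint torques, N m; "position": TCP position; "tool_rot": TCP orientation; "force": force on the tool from outside, world axes, zero at the start; "moment": the same for the moment, N m; "grip_width": finger opening in m; "finger_force": force on a finger pad.
Only numpy, scipy, OpenCV 4.12 (cv2) and the standard library are available. Lean on these libraries where they do the work, as an engineer would, in place of code of your own. Each camera call takes 0.05 s, during which the arm holds its last target. There are 200 camera calls.

## Working session

There is one attempt and no reset: what is moved stays moved. The work goes in short steps, Python scripts to look and compute and a shell command to move; the robot and the scene stay as the last step left them, time stands still between calls to the robot, and variables do not carry over. Pictures are saved under pics/ and viewed, at most 10 in all, crops included, and the job is handed in when it is done.

```bash
mkdir -p pics; ls; python3 - <<'E'
from workcell import bot
import cv2,numpy as np
for n in("side","top"):
    f=bot.grab_frame(n); cv2.imwrite(f"pics/{n}0.png",cv2.resize(f["pixels"][:,:,::-1],(800,600),interpolation=cv2.INTER_CUBIC))
    np.savez(f"{n}0.npz",**f)
    print(n,f["fx"],f["fy"],f["cx"],f["cy"],np.round(f["extrinsics"],4).tolist())
s=bot.observe();print(s)
E
```

```text
pics
side 360.1641894806167 360.1641894806167 257.32587497596245 191.44165351744414 [[-0.4413, -0.8972, 0.0185, 0.2517], [-0.5392, 0.2486, -0.8046, 0.3667], [0.7173, -0.3651, -0.5935, 0.7422], [0.0, 0.0, 0.0, 1.0]]
top 450.67601155748616 450.67601155748616 257.9022682885472 190.02005880451645 [[0.0992, -0.9951, 0.0036, -0.0223], [-0.9749, -0.098, -0.1998, 0.5447], [0.1991, 0.0163, -0.9798, 1.0922], [0.0, 0.0, 0.0, 1.0]]
{'clock': 0.1, 'qpos': array([ 1.09178608,  0.52194361, -0.03633703,  1.59991464,  0.02120162,
        1.02109331, -0.11280871]), 'qd': array([-0.00114593, -0.00295208,  0.00054412, -0.00050603,  0.00087201,
       -0.00128712, -0.00068779]), 'joint_efforts': array([ 5.41326008e-03, -9.28499866e+01,  1.98525891e+00, -3.70535553e+01,
        1.82503508e-02,  5.32101374e-03,  5.42877990e-05]), 'position': array([ 0.24831209, -0.5732489 ,  0.23080293]), 'tool_rot': array([-3.14062080e+00,  6.34316813e-05,  4.08799106e-01]), 'force': array([-0.23795599,  0.35932581,  0.46599445]), 'moment': array([0.03820288, 0.01571262, 0.02094758]), 'finger_force': 0.0, 'grip_width': 0.08530528758316105}
```

View pics/top0.png

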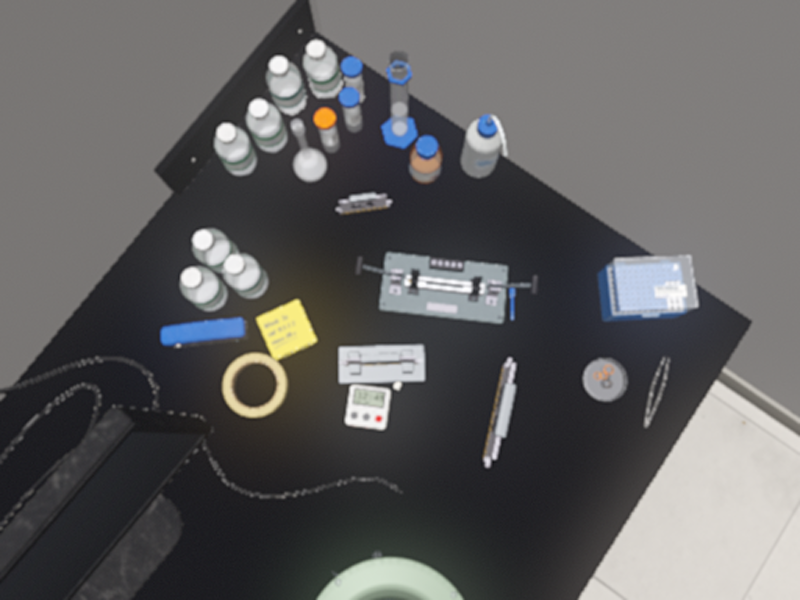

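View pics/side0.png

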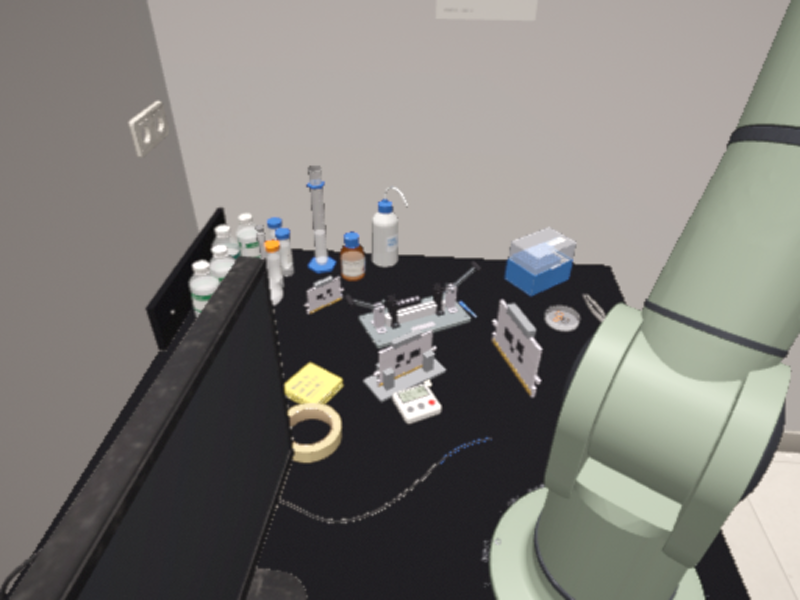

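The top view shows the board in its stand at about (382,363) and the cradle at (445,287), with lever tips at (360,266) and (535,285). Look-alike boards are at (500,412) and (363,203). Next I'll crop for precision.

```bash
cat > h.py <<'E'
import numpy as np
def cam(f):
    return np.array([[f["fx"],0,f["cx"]],[0,f["fy"],f["cy"]],[0,0,1]]),np.array(f["extrinsics"])
def unproj(f,u,v,z):
    K,E=cam(f); d=E[:3,:3].T@np.linalg.solve(K,[u,v,1]); o=-E[:3,:3].T@E[:3,3]
    return o+d*(z-o[2])/d[2]
def proj(f,p):
    K,E=cam(f); c=K@(E[:3,:3]@np.asarray(p,float)+E[:3,3]); return c[:2]/c[2]
E
python3 - <<'E'
import numpy as np,cv2
for n,(x0,y0,w,h) in {"top":(205,155,150,110),"side":(210,160,110,100)}.items():
    p=np.load(n+"0.npz")["pixels"][y0:y0+h,x0:x0+w,::-1]
    k=5.0 if n=="top" else 6.0
    p=cv2.resize(p,None,fx=k,fy=k,interpolation=cv2.INTER_CUBIC); p=np.clip(p*1.3,0,255).astype(np.uint8)
    cv2.imwrite(f"pics/{n}0c.png",p)
E
```

```text
(no output)
```

View pics/top0c.png

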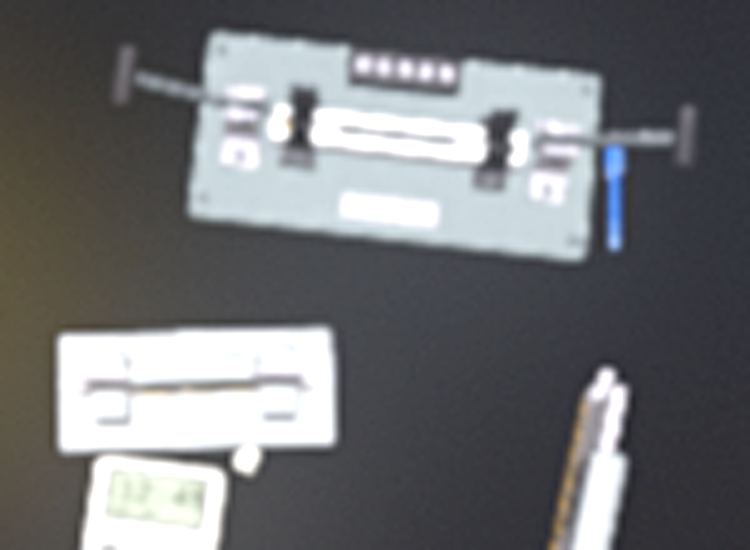

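View pics/side0c.png

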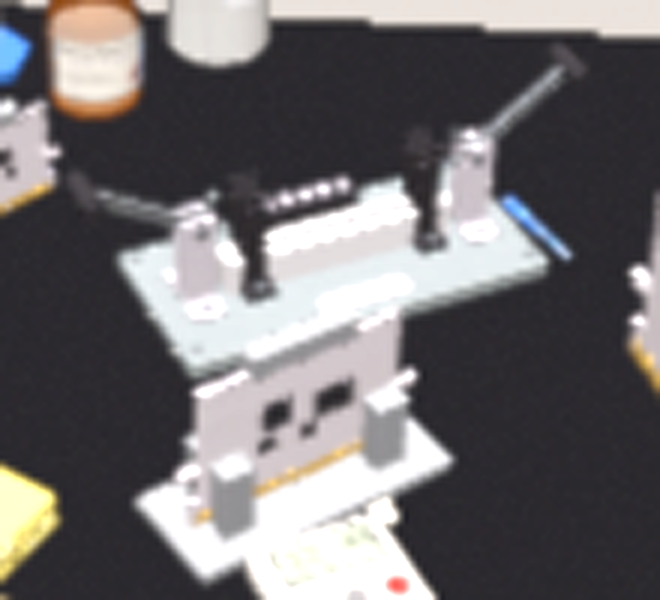

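The crops give the cradle base corners at (211,31), (602,73), (587,260), (188,217). The stand corners are at (58,332), (333,326), (336,443), (60,452). I'll refine both with a subpixel silhouette fit.

```bash
cat >> h.py <<'E'
import cv2
from scipy.optimize import least_squares
from scipy.ndimage import map_coordinates
def fitbox(fs,L,W,H,p0,step=2.0,rng=3.0,iters=8,dark=None):
    """fit x,y,yaw of a box's silhouette (W in x, L in y, height H) by edge ICP"""
    gs=[cv2.cvtColor(f["pixels"],cv2.COLOR_RGB2GRAY).astype(float) for f in fs]
    C=np.array([[sx*W/2,sy*L/2,z] for sx in(-1,1) for sy in(-1,1) for z in(0,H)])
    def P(f,p):
        c,s=np.cos(p[2]),np.sin(p[2])
        Q=C@np.array([[c,-s,0],[s,c,0],[0,0,1]]).T+[p[0],p[1],0]
        return np.array([proj(f,q) for q in Q])
    p=np.array(p0,float)
    for it in range(iters):
        obs=[]
        for k,f in enumerate(fs):
            U=P(f,p); h=cv2.convexHull(U.astype(np.float32),returnPoints=False).ravel()
            ctr=U.mean(0)
            for i,j in zip(h,np.roll(h,-1)):
                d=U[j]-U[i]; n=np.linalg.norm(d)
                if n<8: continue
                nr=np.array([d[1],-d[0]])/n
                if nr@(U[i]-ctr)<0: nr=-nr
                for t in np.arange(.1,.9,1/n):
                    q=U[i]+t*d; r=np.arange(-rng,rng+.01,.1)
                    S=q+r[:,None]*nr
                    g=-np.gradient(map_coordinates(gs[k],[S[:,1],S[:,0]],order=1))
                    g=np.convolve(g,np.ones(7)/7,'same'); m=g.argmax()
                    if g[m]>2 and 3<m<len(r)-4: obs.append((k,i,j,t,q+r[m]*nr,nr))
        def res(x):
            UU=[P(f,x) for f in fs]
            return [((UU[k][i]*(1-t)+UU[k][j]*t)-o)@nr for k,i,j,t,o,nr in obs]
        s=least_squares(res,p,loss='soft_l1',f_scale=.3,x_scale=[.01,.01,.05]); p=s.x
    return p,len(obs),np.sqrt(np.median(np.square(res(p))))
E
python3 - <<'E'
from h import *
T=dict(np.load("top0.npz"));S=dict(np.load("side0.npz"))
px=lambda x,y:(205+(x+.5)/5-.5,155+(y+.5)/5-.5)
for name,c,z,dim in(("cradle",[(211,31),(602,73),(587,260),(188,217)],.012,(.21,.1,.012)),("stand",[(58,332),(333,326),(336,443),(60,452)],.008,(.142,.06,.008))):
    w=np.array([unproj(T,*px(*q),z) for q in c]); 
    d=(w[0]+w[3]-w[1]-w[2])[:2]; p0=[*w.mean(0)[:2],np.arctan2(-d[0],d[1])]
    print(name,np.round(w[:,:2],4).tolist(),np.round(p0,4))
    for H in ((.012,) if name=="cradle" else (.006,.008,.010,.012)):
        for fs in([T],[S],[T,S]): print(H,[np.round(v,4) for v in fitbox(fs,dim[0],dim[1],H,p0)])
print(-T["extrinsics"][:3,:3].T@T["extrinsics"][:3,3],-S["extrinsics"][:3,:3].T@S["extrinsics"][:3,3])
E
```

```text
cradle [[0.6295, 0.0703], [0.6273, -0.1398], [0.5256, -0.139], [0.5275, 0.0718]] [ 0.5775 -0.0342 -0.0096]
0.012 [array([ 0.5781, -0.0336, -0.0157]), np.int64(184), np.float64(0.2865)]
0.012 [array([ 0.587 , -0.0357, -0.0559]), np.int64(116), np.float64(0.6077)]
0.012 [array([ 0.5783, -0.0338, -0.0162]), np.int64(281), np.float64(0.3047)]
stand [[0.4606, 0.1332], [0.4781, -0.0096], [0.4175, -0.0169], [0.3987, 0.1248]] [0.4387 0.0579 0.127 ]
0.006 [array([0.4386, 0.0579, 0.1281]), np.int64(122), np.float64(0.2031)]
0.006 [array([0.4462, 0.057 , 0.116 ]), np.int64(77), np.float64(0.4001)]
0.006 [array([0.4391, 0.0573, 0.1271]), np.int64(202), np.float64(0.3853)]
0.008 [array([0.4385, 0.0578, 0.1278]), np.int64(122), np.float64(0.1998)]
0.008 [array([0.4457, 0.0573, 0.1248]), np.int64(76), np.float64(0.4926)]
0.008 [array([0.4389, 0.0575, 0.1253]), np.int64(202), np.float64(0.3046)]
0.01 [array([0.4383, 0.0577, 0.127 ]), np.int64(123), np.float64(0.2004)]
0.01 [array([0.445 , 0.0572, 0.1274]), np.int64(78), np.float64(0.6613)]
0.01 [array([0.4387, 0.0575, 0.1256]), np.int64(200), np.float64(0.2949)]
0.012 [array([0.4382, 0.0576, 0.1262]), np.int64(123), np.float64(0.1859)]
0.012 [array([0.4443, 0.0571, 0.1283]), np.int64(78), np.float64(0.8135)]
0.012 [array([0.4383, 0.0575, 0.1245]), np.int64(200), np.float64(0.2956)]
[0.31575096 0.01337652 1.17912929] [-0.22352676  0.4055933   0.73085574]
```

```bash
python3 -m crank '{"travel":[[6,6,1],[12,12,2],[17,18,2],[20,24,2],[20,30,2]],"turn":[[0,0,8],[0,0,16],[0,0,24],[0,0,32],[0,0,40]],"gripper":[0.3,0.3,0.3,0.3,0.3]}' 40; python3 -m crank '{"travel":[[0,5,0],[0,10,0],[0,15,0],[0,20,0],[0,25,0]],"turn":[[0,0,8],[0,0,16],[0,0,24],[0,0,32],[0,0,33.9]],"gripper":[0.3,0.3,0.3,0.3,0.3]}'; python3 -m crank '{"travel":[[0,3,-2],[0,6,-4],[0,7,-4],[0,7,-4],[0,7,-4]],"turn":[[0,0,0],[0,0,0],[0,0,0],[0,0,0],[0,0,0]],"gripper":[0.3,0.3,0.3,0.3,0.3]}'
```

```text
clock: 0.6
position: [0.4032, -0.3783, 0.2485]
tool_rot: [3.141, -0.0, 1.113]
force: [1.1, -0.4, -0.3]
grip_width: 0.0595
finger_force: 0.0
clock: 1.1
position: [0.4011, -0.1283, 0.2486]
tool_rot: [-3.142, 0.0, 1.704]
force: [1.2, 1.1, -0.3]
grip_width: 0.06
finger_force: 0.0
clock: 1.6
position: [0.4019, -0.0609, 0.209]
tool_rot: [3.141, 0.0, 1.698]
force: [-0.8, -1.1, -0.4]
grip_width: 0.0599
finger_force: 0.0
```

```bash
python3 -m crank '{"travel":[[1.5,4.5,0],[3,9,0],[3.65,11.87,0],[3.65,11.87,-4],[3.65,11.87,-8]],"turn":[[0,0,0],[0,0,0],[0,0,0],[0,0,0],[0,0,0]],"gripper":[0.3,0.3,0.3,0.3,0.3]}'; python3 -m crank '{"travel":[[0,0,-2],[0,0,-4],[0,0,-5.2],[0,0,-5.2],[0,0,-5.2]],"turn":[[0,0,0],[0,0,0],[0,0,0],[0,0,0],[0,0,0]],"gripper":[0.3,0.3,0.3,0.5,0.6]}'; python3 - <<'E'
from workcell import bot
import cv2,numpy as np
out=[]
for n,(x0,y0,w,h) in {"top":(205,155,150,110),"side":(210,160,110,100)}.items():
    f=bot.grab_frame(n); np.savez(f"{n}1.npz",**f)
    p=f["pixels"][y0:y0+h,x0:x0+w,::-1]
    out.append(cv2.resize(p,(400,int(400*h/w)),interpolation=cv2.INTER_CUBIC))
H=max(o.shape[0] for o in out)
cv2.imwrite("pics/c1.png",np.hstack([np.pad(o,((0,H-o.shape[0]),(0,0),(0,0))) for o in out]))
E
```

```text
clock: 2.1
position: [0.4396, 0.0581, 0.1285]
tool_rot: [3.138, 0.0, 1.698]
force: [2.3, -0.7, -0.2]
grip_width: 0.0593
finger_force: 0.0
clock: 2.6
position: [0.4386, 0.0582, 0.0772]
tool_rot: [3.141, 0.0, 1.698]
force: [0.0, 0.6, 0.2]
grip_width: 0.0342
finger_force: 0.0
```

View pics/c1.png

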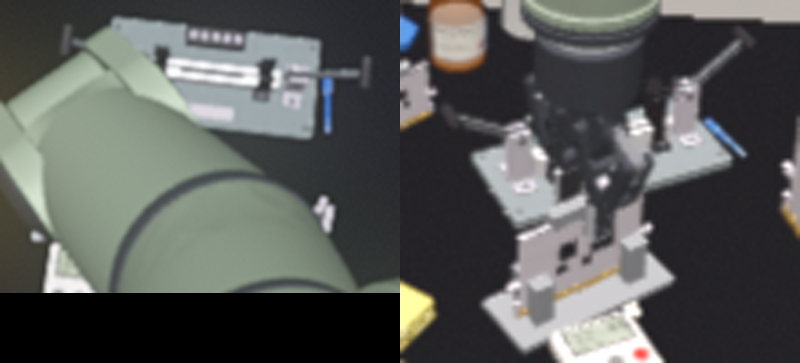

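The arm hides the board in the top view, but in the side view the fingers straddle the rail near mid-board (about (605,190)). I'll grip now.

```bash
python3 -m crank '{"travel":[[0,0,-0.2],[0,0,-0.2],[0,0,-0.2],[0,0,-0.2],[0,0,-0.2]],"turn":[[0,0,0],[0,0,0],[0,0,0],[0,0,0],[0,0,0]],"gripper":[0.7,0.8,0.9,1,1]}' 60;  python3 -m crank '{"travel":[[0,0,0],[0,0,0],[0,0,0],[0,0,0],[0,0,0]],"turn":[[0,0,0],[0,0,0],[0,0,0],[0,0,0],[0,0,0]],"gripper":[1,1,1,1,1]}'; python3 -c "
from workcell import bot
s=bot.observe();print(s['force'],s['moment'])"
```

```text
clock: 3.2
position: [0.4385, 0.0586, 0.075]
tool_rot: [3.141, 0.0, 1.699]
force: [-0.6, -0.9, 6.4]
grip_width: 0.0112
finger_force: 59.0
clock: 3.7
position: [0.4385, 0.0586, 0.075]
tool_rot: [3.141, 0.0, 1.699]
force: [0.6, -0.8, 6.5]
grip_width: 0.0108
finger_force: 59.0
[ 0.59706817 -0.79804841  6.50398039] [-0.31163296 -0.02846005  0.04854388]
```

```bash
python3 -m crank '{"travel":[[0,0,2],[0,0,4],[0,0,7],[0,0,10],[0,0,12.5]],"turn":[[0,0,0],[0,0,0],[0,0,0],[0,0,0],[0,0,0]],"gripper":[1,1,1,1,1]}';  python3 -m crank '{"travel":[[4,-3,0],[8,-6,0],[12,-8,0],[13.95,-9.25,0],[13.95,-9.25,0]],"turn":[[0,0,-3],[0,0,-6],[0,0,-8.25],[0,0,-8.25],[0,0,-8.25]],"gripper":[1,1,1,1,1]}';python3 -m crank '{"travel":[[0,0,-1],[0,0,-2],[0,0,-2.5],[0,0,-2.5],[0,0,-2.5]],"turn":[[0,0,0],[0,0,0],[0,0,0],[0,0,0],[0,0,0]],"gripper":[1,1,1,1,1]}'; python3 - <<'E'
from workcell import bot
import cv2,numpy as np
s=bot.observe();print(s['position'],s['tool_rot'],s['force'],s['moment'])
out=[]
for n,(x0,y0,w,h) in {"top":(225,145,110,82),"side":(210,135,110,100)}.items():
    f=bot.grab_frame(n); np.savez(f"{n}2.npz",**f)
    p=f["pixels"][y0:y0+h,x0:x0+w,::-1]
    out.append(cv2.resize(p,(400,int(400*h/w)),interpolation=cv2.INTER_CUBIC))
H=max(o.shape[0] for o in out)
cv2.imwrite("pics/c2.png",np.hstack([np.pad(o,((0,H-o.shape[0]),(0,0),(0,0))) for o in out]))
E
```

```text
clock: 4.2
position: [0.438, 0.0587, 0.2012]
tool_rot: [3.141, -0.0, 1.699]
force: [0.1, -0.3, -2.3]
grip_width: 0.0107
finger_force: 59.2
clock: 4.7
position: [0.5793, -0.0359, 0.1989]
tool_rot: [-3.141, -0.0, 1.552]
force: [-1.0, 0.2, -2.7]
grip_width: 0.0108
finger_force: 59.3
clock: 5.2
position: [0.5775, -0.0336, 0.1747]
tool_rot: [-3.142, -0.0, 1.555]
force: [-0.6, 0.3, -2.3]
grip_width: 0.0112
finger_force: 59.2
[ 0.57746744 -0.03360724  0.17470421] [-3.14153009e+00 -8.26127587e-06  1.55504210e+00] [-0.60318615  0.2696241  -2.34858359] [-0.04385326  0.03490902 -0.02751799]
```

View pics/c2.png

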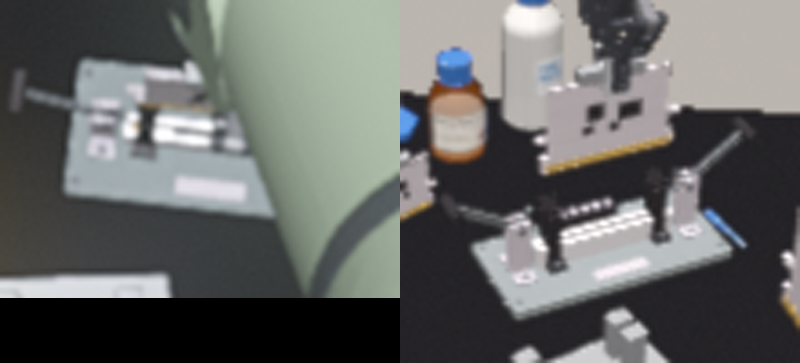

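The side view shows the board hanging level, bottom corners at about (543,172) and (674,132), held a little to the -y side of its middle. I'll overlay the model with zero y offset to measure the shift along the rail.

```bash
python3 - <<'E'
from h import *
T=dict(np.load("top2.npz"));S=dict(np.load("side2.npz"))
def W(o,yaw,p):
    c,s=np.cos(yaw),np.sin(yaw); return np.array([o[0]+c*p[0]-s*p[1],o[1]+s*p[0]+c*p[1],o[2]+p[2]])
bo,by=(0.5775,-0.0336,0.1747-.067),1.555-np.pi/2
co,cy=(0.578,-0.034,0),-.016
B=[(0,61,0),(0,-61,0),(0,-61,16),(0,-55,16),(0,-55,80),(0,55,80),(0,55,16),(0,61,16)]
C=[(-50,105,12),(50,105,12),(50,-105,12),(-50,-105,12)]; C0=[(a,b,0) for a,b,_ in C]
tips=[(0,80.5+70*np.sin(.98),58+70*np.cos(.98)),(0,-80.5-70*np.sin(.98),58+70*np.cos(.98)),(0,80.5,58),(0,-80.5,58)]
out=[]
for f,(x0,y0,w,h,k) in((S,(222,148,98,86,5)),(T,(225,150,62,60,5))):
    p=cv2.resize(f["pixels"][y0:y0+h,x0:x0+w,::-1],None,fx=k,fy=k,interpolation=cv2.INTER_CUBIC)
    q=lambda o,y,pt:tuple(int(round(v)) for v in ((proj(f,W(o,y,np.array(pt)/1000))-[x0,y0]+.5)*k-.5))
    for pts,o,y,col in((B,bo,by,(0,0,255)),(C,co,cy,(0,255,0)),(C0,co,cy,(255,255,0))):
        cv2.polylines(p,[np.array([q(o,y,t) for t in pts])],True,col,1)
    for t in tips: cv2.drawMarker(p,q(co,cy,t),(0,255,255),cv2.MARKER_CROSS,10,1)
    out.append(p)
H=max(o.shape[0] for o in out)
cv2.imwrite("pics/c3.png",np.hstack([np.pad(o,((0,H-o.shape[0]),(0,0),(0,0))) for o in out]))
E
```

```text
(no output)
```

View pics/c3.png

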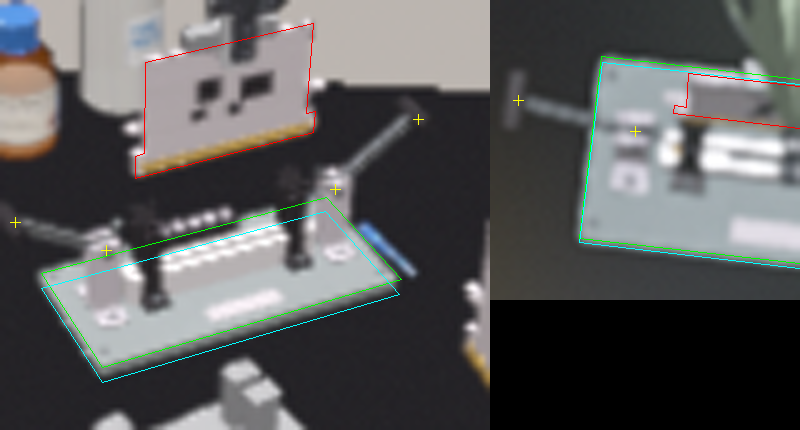

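The overlay fits well in both views: board outline, cradle base and levers all agree within about 1 mm, so the y offset is about 0. Now I'll lower the board into the guides.

```bash
python3 -m crank '{"travel":[[0.06,0,-1],[0.06,0,-2],[0.06,0,-3],[0.06,0,-3.5],[0.06,0,-4]],"turn":[[0,0,0],[0,0,0],[0,0,0],[0,0,0],[0,0,0]],"gripper":[1,1,1,1,1]}';  python3 -m crank '{"travel":[[0,0,-0.3],[0,0,-0.6],[0,0,-0.9],[0,0,-1.2],[0,0,-1.5]],"turn":[[0,0,0],[0,0,0],[0,0,0],[0,0,0],[0,0,0]],"gripper":[1,1,1,1,1]}';python3 -c "
from workcell import bot
s=bot.observe();print(s['position'],s['force'],s['moment'])"
```

```text
clock: 5.8
position: [0.5781, -0.0338, 0.1339]
tool_rot: [-3.141, -0.0, 1.555]
force: [0.6, -0.3, -2.0]
grip_width: 0.0108
finger_force: 59.2
clock: 6.3
position: [0.5783, -0.0339, 0.1195]
tool_rot: [3.141, 0.0, 1.555]
force: [0.0, 0.5, -2.0]
grip_width: 0.0111
finger_force: 59.2
[ 0.57829105 -0.03392512  0.11949903] [ 0.03870488  0.50622291 -2.00874594] [-0.02150849  0.00107839  0.00130343]
```

```bash
python3 -m crank '{"travel":[[0,0,-0.2],[0,0,-0.4],[0,0,-0.6],[0,0,-0.8],[0,0,-1]],"turn":[[0,0,0],[0,0,0],[0,0,0],[0,0,0],[0,0,0]],"gripper":[1,1,1,1,1]}';  python3 -m crank '{"travel":[[0,0,-0.1],[0,0,-0.2],[0,0,-0.3],[0,0,-0.4],[0,0,-0.5]],"turn":[[0,0,0],[0,0,0],[0,0,0],[0,0,0],[0,0,0]],"gripper":[1,1,1,1,1]}';python3 -c "
from workcell import bot
s=bot.observe();print(s['position'],s['force'],s['moment'])"
```

```text
clock: 6.8
position: [0.5782, -0.0339, 0.1095]
tool_rot: [3.142, 0.0, 1.555]
force: [-0.3, 0.2, -2.1]
grip_width: 0.0106
finger_force: 59.2
clock: 7.3
position: [0.5782, -0.0339, 0.1046]
tool_rot: [3.142, 0.0, 1.555]
force: [0.1, -0.1, -2.2]
grip_width: 0.0105
finger_force: 59.2
[ 0.5782368  -0.0339057   0.10456473] [ 0.14295199 -0.07046453 -2.23804377] [-0.01424913  0.06316318 -0.02828513]
```

Bottom edge is at about 37.6 mm; the contacts should be at 27–30 mm. Small steps from here.

```bash
python3 -m crank '{"travel":[[0,0,-0.1],[0,0,-0.2],[0,0,-0.3],[0,0,-0.4],[0,0,-0.5]],"turn":[[0,0,0],[0,0,0],[0,0,0],[0,0,0],[0,0,0]],"gripper":[1,1,1,1,1]}';  python3 -m crank '{"travel":[[0,0,-0.05],[0,0,-0.1],[0,0,-0.15],[0,0,-0.15],[0,0,-0.15]],"turn":[[0,0,0],[0,0,0],[0,0,0],[0,0,0],[0,0,0]],"gripper":[1,1,1,1,1]}'
```

```text
clock: 7.8
position: [0.5782, -0.0339, 0.0995]
tool_rot: [3.142, -0.0, 1.554]
force: [0.0, -0.6, -2.0]
grip_width: 0.0103
finger_force: 59.2
clock: 8.3
position: [0.5782, -0.0339, 0.0981]
tool_rot: [3.142, -0.0, 1.555]
force: [-0.7, -0.2, -2.0]
grip_width: 0.0107
finger_force: 59.2
```

```bash
python3 -m crank '{"travel":[[0,0,-0.03],[0,0,-0.06],[0,0,-0.1],[0,0,-0.1],[0,0,-0.1]],"turn":[[0,0,0],[0,0,0],[0,0,0],[0,0,0],[0,0,0]],"gripper":[1,1,1,1,1]}';  python3 -m crank '{"travel":[[0,0,-0.03],[0,0,-0.06],[0,0,-0.1],[0,0,-0.1],[0,0,-0.1]],"turn":[[0,0,0],[0,0,0],[0,0,0],[0,0,0],[0,0,0]],"gripper":[1,1,1,1,1]}'
```

```text
clock: 8.8
position: [0.5782, -0.0339, 0.0971]
tool_rot: [-3.141, 0.0, 1.555]
force: [-0.4, 0.3, -1.1]
grip_width: 0.0109
finger_force: 59.2
clock: 9.3
position: [0.5782, -0.0339, 0.0961]
tool_rot: [-3.142, -0.0, 1.555]
force: [0.5, 0.2, -2.7]
grip_width: 0.0109
finger_force: 59.2
```

```bash
python3 -m crank '{"travel":[[0,0,-0.03],[0,0,-0.06],[0,0,-0.08],[0,0,-0.08],[0,0,-0.08]],"turn":[[0,0,0],[0,0,0],[0,0,0],[0,0,0],[0,0,0]],"gripper":[1,1,1,1,1]}';  python3 -m crank '{"travel":[[0,0,-0.03],[0,0,-0.06],[0,0,-0.08],[0,0,-0.08],[0,0,-0.08]],"turn":[[0,0,0],[0,0,0],[0,0,0],[0,0,0],[0,0,0]],"gripper":[1,1,1,1,1]}'
```

```text
clock: 9.8
position: [0.5785, -0.0339, 0.0957]
tool_rot: [3.141, 0.0, 1.555]
force: [-0.7, -0.0, 5.5]
grip_width: 0.011
finger_force: 60.3
clock: 10.3
position: [0.5789, -0.0339, 0.0956]
tool_rot: [3.14, 0.0, 1.554]
force: [-1.6, -0.4, 15.9]
grip_width: 0.011
finger_force: 61.8
```

```bash
python3 -m crank '{"travel":[[0,0,0.05],[0,0,0.09],[0,0,0.09],[0,0,0.09],[0,0,0.09]],"turn":[[0,0,0],[0,0,0],[0,0,0],[0,0,0],[0,0,0]],"gripper":[1,1,1,1,1]}';  python3 -m crank '{"travel":[[0,0,0],[0,0,0],[0,0,0],[0,0,0],[0,0,0]],"turn":[[0,0,0],[0,0,0],[0,0,0],[0,0,0],[0,0,0]],"gripper":[0.85,0.8,0.7,0.5,0.4]}'
```

```text
clock: 10.8
position: [0.5785, -0.0339, 0.0957]
tool_rot: [3.141, 0.0, 1.555]
force: [-0.4, 0.0, 6.9]
grip_width: 0.0111
finger_force: 60.5
clock: 11.3
position: [0.5782, -0.0339, 0.0954]
tool_rot: [-3.141, -0.0, 1.555]
force: [0.5, 0.7, 0.7]
grip_width: 0.0512
finger_force: 0.0
```

```bash
python3 -m crank '{"travel":[[0,0,0.5],[0,0,3],[0,0,6],[0,0,9],[0,0,11]],"turn":[[0,0,0],[0,0,0],[0,0,0],[0,0,0],[0,0,0]],"gripper":[0.4,0.4,0.4,0.8,1]}';  python3 -m crank '{"travel":[[0.2,4,0],[0.2,8,0],[0.2,12,0],[0.2,16,0],[0.2,17.2,0]],"turn":[[0,0,0],[0,0,0],[0,0,0],[0,0,0],[0,0,0]],"gripper":[1,1,1,1,1]}'; python3 - <<'E'
from h import *
from workcell import bot
s=bot.observe();print(s['position'],s['grip_width'])
T=bot.grab_frame("top");S=bot.grab_frame("side");np.savez("top3.npz",**T);np.savez("side3.npz",**S)
def W(o,yaw,p):
    c,s=np.cos(yaw),np.sin(yaw); return np.array([o[0]+c*p[0]-s*p[1],o[1]+s*p[0]+c*p[1],o[2]+p[2]])
co,cy=(0.5783,-0.0338,0),-.016
B=[(0,61,0),(0,-61,0),(0,-61,16),(0,-55,16),(0,-55,80),(0,55,80),(0,55,16),(0,61,16)]
B=[(a,b,c+28.8) for a,b,c in B]
C=[(-50,105,12),(50,105,12),(50,-105,12),(-50,-105,12)]
out=[]
for f,(x0,y0,w,h,k) in((S,(222,158,98,76,4)),(T,(225,145,120,75,3.4))):
    p=cv2.resize(f["pixels"][y0:y0+h,x0:x0+w,::-1],None,fx=k,fy=k,interpolation=cv2.INTER_CUBIC)
    q=lambda o,y,pt:tuple(int(round(v)) for v in ((proj(f,W(o,y,np.array(pt)/1000))-[x0,y0]+.5)*k-.5))
    for sg in(1,-1):
      for t in(.94,1.03): cv2.drawMarker(p,q(co,cy,(0,sg*(80.5+70*np.sin(t)),58+70*np.cos(t))),(0,255,255),cv2.MARKER_CROSS,6,1)
    for t in [B[0],B[1],B[4],B[5]]: cv2.drawMarker(p,q(co,cy,t),(0,0,255),cv2.MARKER_CROSS,8,1)
    out.append(p)
H=max(o.shape[0] for o in out)
cv2.imwrite("pics/c4.png",np.hstack([np.pad(o,((0,H-o.shape[0]),(0,0),(0,0))) for o in out]))
E
```

```text
clock: 11.8
position: [0.5786, -0.0338, 0.2078]
tool_rot: [3.14, -0.0, 1.555]
force: [0.0, -0.3, -0.0]
grip_width: 0.0228
finger_force: 0.0
clock: 12.3
position: [0.5795, 0.143, 0.206]
tool_rot: [3.141, -0.002, 1.559]
force: [-0.9, -0.2, -0.1]
grip_width: -0.0002
finger_force: 0.0
[0.57946432 0.14297385 0.20599104] -0.00021020786044559825
```

View pics/c4.png

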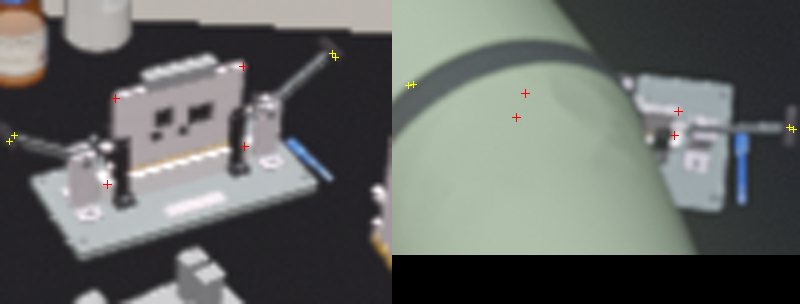

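The board stands level in the guides on the contacts, corners at (115,97) and (243,66), as the model predicts. Now for lever a: down outside its crossbar.

```bash
python3 -m crank '{"travel":[[0.1,0,-3],[0.1,0,-6],[0.1,0,-9],[0.1,0,-11.8],[0.1,0,-11.8]],"turn":[[0,0,0],[0,0,0],[0,0,0],[0,0,0],[0,0,0]],"gripper":[1,1,1,1,1]}';  python3 -m crank '{"travel":[[0,-0.4,0],[0,-0.8,0],[0,-1.2,0],[0,-1.6,0.1],[0,-1.8,0.2]],"turn":[[0,0,0],[0,0,0],[0,0,0],[0,0,0],[0,0,0]],"gripper":[1,1,1,1,1]}'
```

```text
clock: 12.9
position: [0.5797, 0.1358, 0.0845]
tool_rot: [-3.137, 0.002, 1.553]
force: [-0.1, 0.2, 1.0]
grip_width: -0.0005
finger_force: 0.0
clock: 13.4
position: [0.5818, 0.1205, 0.0906]
tool_rot: [3.14, -0.002, 1.555]
force: [-0.2, 5.0, 1.6]
grip_width: -0.0001
finger_force: 2.4
```

```bash
python3 -m crank '{"travel":[[0,-0.25,0.2],[0,-0.5,0.4],[0,-0.75,0.6],[0,-1.0,0.7],[0,-1.2,0.8]],"turn":[[0,0,0],[0,0,0],[0,0,0],[0,0,0],[0,0,0]],"gripper":[1,1,1,1,1]}';python3 -m crank '{"travel":[[0,-0.1,0.1],[0,-0.2,0.2],[0,-0.3,0.2],[0,-0.4,0.2],[0,-0.4,0.2]],"turn":[[0,0,0],[0,0,0],[0,0,0],[0,0,0],[0,0,0]],"gripper":[1,1,1,1,1]}'
```

```text
clock: 13.9
position: [0.5813, 0.1077, 0.0975]
tool_rot: [3.142, 0.0, 1.554]
force: [-0.6, 2.4, 0.5]
grip_width: 0.0002
finger_force: 1.2
clock: 14.4
position: [0.5812, 0.104, 0.0994]
tool_rot: [-3.141, 0.0, 1.554]
force: [-0.1, -0.5, 0.7]
grip_width: -0.0002
finger_force: 0.5
```

```bash
python3 -m crank '{"travel":[[0,-0.1,0],[0,-0.2,0],[0,-0.2,0],[0,-0.2,0],[0,-0.2,0]],"turn":[[0,0,0],[0,0,0],[0,0,0],[0,0,0],[0,0,0]],"gripper":[1,1,1,1,1]}';python3 -m crank '{"travel":[[0,-0.05,0],[0,-0.1,0],[0,-0.15,0],[0,-0.2,0],[0,-0.2,0]],"turn":[[0,0,0],[0,0,0],[0,0,0],[0,0,0],[0,0,0]],"gripper":[1,1,1,1,1]}'
```

```text
clock: 14.9
position: [0.5812, 0.1019, 0.0994]
tool_rot: [-3.141, 0.0, 1.554]
force: [0.2, 0.7, -0.4]
grip_width: 0.0003
finger_force: 0.2
clock: 15.4
position: [0.5812, 0.1, 0.0994]
tool_rot: [-3.142, 0.0, 1.554]
force: [-0.8, 1.8, 0.5]
grip_width: -0.0003
finger_force: 0.7
```

```bash
python3 -m crank '{"travel":[[0,-0.05,0],[0,-0.1,0],[0,-0.15,0],[0,-0.15,0],[0,-0.15,0]],"turn":[[0,0,0],[0,0,0],[0,0,0],[0,0,0],[0,0,0]],"gripper":[1,1,1,1,1]}';python3 -m crank '{"travel":[[0,-0.05,0],[0,-0.1,0],[0,-0.1,0],[0,-0.1,0],[0,-0.1,0]],"turn":[[0,0,0],[0,0,0],[0,0,0],[0,0,0],[0,0,0]],"gripper":[1,1,1,1,1]}'
```

```text
clock: 15.9
position: [0.5812, 0.0986, 0.0994]
tool_rot: [-3.142, 0.0, 1.555]
force: [0.1, 1.3, 1.3]
grip_width: 0.0
finger_force: 0.8
clock: 16.4
position: [0.5812, 0.0976, 0.0994]
tool_rot: [3.142, -0.0, 1.555]
force: [0.8, 2.6, 1.2]
grip_width: -0.0002
finger_force: 1.1
```

```bash
for i in 1; do python3 -m crank '{"travel":[[0,-0.05,0],[0,-0.1,0],[0,-0.15,0],[0,-0.15,0],[0,-0.15,0]],"turn":[[0,0,0],[0,0,0],[0,0,0],[0,0,0],[0,0,0]],"gripper":[1,1,1,1,1]}';python3 -m crank '{"travel":[[0,-0.05,0],[0,-0.1,0],[0,-0.15,0],[0,-0.15,0],[0,-0.15,0]],"turn":[[0,0,0],[0,0,0],[0,0,0],[0,0,0],[0,0,0]],"gripper":[1,1,1,1,1]}'; done
```

```text
clock: 16.9
position: [0.5813, 0.0961, 0.0994]
tool_rot: [3.142, -0.0, 1.555]
force: [-0.2, 4.3, 0.8]
grip_width: 0.0002
finger_force: 1.7
clock: 17.4
position: [0.5812, 0.0947, 0.0994]
tool_rot: [3.142, -0.0, 1.555]
force: [-0.3, 4.4, 1.0]
grip_width: -0.0002
finger_force: 2.5
```

```bash
python3 -m crank '{"travel":[[0,1,0],[0,1.2,3],[-0.1,-2,6],[-0.2,-7,7],[-0.3,-12,7]],"turn":[[0,0,0],[0,0,0],[0,0,0],[0,0,0],[0,0,0]],"gripper":[1,1,1,1,1]}';python3 -m crank '{"travel":[[-0.1,-5,0],[-0.2,-10,0],[-0.2,-15,0],[-0.2,-18,0],[-0.2,-18,-2]],"turn":[[0,0,0],[0,0,0],[0,0,0],[0,0,0],[0,0,0]],"gripper":[1,1,1,1,1]}'
```

```text
clock: 17.9
position: [0.5787, -0.0252, 0.1711]
tool_rot: [3.139, 0.001, 1.556]
force: [0.7, -0.4, -0.6]
grip_width: 0.0001
finger_force: 0.0
clock: 18.4
position: [0.5763, -0.2103, 0.1505]
tool_rot: [3.14, 0.003, 1.548]
force: [0.4, 0.5, -0.7]
grip_width: -0.0001
finger_force: 0.0
```

```bash
python3 -m crank '{"travel":[[0,0,-3],[0,0,-6.1],[0,0,-6.1],[0,0.4,-6.1],[0,0.9,-6.1]],"turn":[[0,0,0],[0,0,0],[0,0,0],[0,0,0],[0,0,0]],"gripper":[1,1,1,1,1]}';python3 -m crank '{"travel":[[0,0.3,0],[0,0.6,0],[0,0.9,0.1],[0,1.2,0.2],[0,1.4,0.4]],"turn":[[0,0,0],[0,0,0],[0,0,0],[0,0,0],[0,0,0]],"gripper":[1,1,1,1,1]}'
```

```text
clock: 18.9
position: [0.577, -0.1952, 0.09]
tool_rot: [3.14, 0.001, 1.554]
force: [0.7, 0.4, 0.8]
grip_width: 0.0003
finger_force: 0.0
clock: 19.4
position: [0.5763, -0.1818, 0.0928]
tool_rot: [3.141, 0.001, 1.554]
force: [-0.4, -4.2, 0.7]
grip_width: -0.0001
finger_force: 1.9
```

Now on to near -0.168, then small steps.

```bash
python3 -m crank '{"travel":[[0,0.3,0.2],[0,0.6,0.4],[0,0.9,0.5],[0,1.1,0.6],[0,1.2,0.65]],"turn":[[0,0,0],[0,0,0],[0,0,0],[0,0,0],[0,0,0]],"gripper":[1,1,1,1,1]}';python3 -m crank '{"travel":[[0,0.1,0],[0,0.2,0],[0,0.3,0],[0,0.3,0],[0,0.3,0]],"turn":[[0,0,0],[0,0,0],[0,0,0],[0,0,0],[0,0,0]],"gripper":[1,1,1,1,1]}';python3 -m crank '{"travel":[[0,0.1,0],[0,0.2,0],[0,0.3,0],[0,0.3,0],[0,0.3,0]],"turn":[[0,0,0],[0,0,0],[0,0,0],[0,0,0],[0,0,0]],"gripper":[1,1,1,1,1]}'
```

```text
clock: 19.9
position: [0.5763, -0.169, 0.099]
tool_rot: [-3.142, -0.0, 1.555]
force: [-0.1, -2.8, 0.1]
grip_width: -0.0001
finger_force: 1.1
clock: 20.4
position: [0.5762, -0.1662, 0.0988]
tool_rot: [-3.141, -0.0, 1.555]
force: [-0.6, -1.2, 0.7]
grip_width: 0.0002
finger_force: 0.3
clock: 20.9
position: [0.5762, -0.1634, 0.0989]
tool_rot: [-3.142, 0.0, 1.555]
force: [-0.6, -2.3, 1.1]
grip_width: -0.0003
finger_force: 1.2
```

```bash
python3 -m crank '{"travel":[[0,0.05,0],[0,0.1,0],[0,0.15,0],[0,0.15,0],[0,0.15,0]],"turn":[[0,0,0],[0,0,0],[0,0,0],[0,0,0],[0,0,0]],"gripper":[1,1,1,1,1]}';python3 -m crank '{"travel":[[0,0.05,0],[0,0.1,0],[0,0.15,0],[0,0.15,0],[0,0.15,0]],"turn":[[0,0,0],[0,0,0],[0,0,0],[0,0,0],[0,0,0]],"gripper":[1,1,1,1,1]}'
```

```text
clock: 21.4
position: [0.5762, -0.162, 0.0989]
tool_rot: [-3.142, 0.0, 1.554]
force: [0.4, -4.1, 1.6]
grip_width: 0.0001
finger_force: 2.2
clock: 21.9
position: [0.5763, -0.1606, 0.099]
tool_rot: [3.141, 0.0, 1.554]
force: [-0.7, -5.7, 2.7]
grip_width: 0.0001
finger_force: 2.7
```

Pressing starts at about y = -0.162. I'll press b a few mm, then a, alternating.

```bash
python3 -m crank '{"travel":[[0,0.1,0],[0,0.2,0.1],[0,0.3,0.1],[0,0.4,0.2],[0,0.4,0.2]],"turn":[[0,0,0],[0,0,0],[0,0,0],[0,0,0],[0,0,0]],"gripper":[1,1,1,1,1]}';python3 -m crank '{"travel":[[0,0.1,0],[0,0.2,0.1],[0,0.3,0.1],[0,0.3,0.1],[0,0.3,0.1]],"turn":[[0,0,0],[0,0,0],[0,0,0],[0,0,0],[0,0,0]],"gripper":[1,1,1,1,1]}'
```

```text
clock: 22.4
position: [0.5762, -0.1566, 0.1009]
tool_rot: [-3.141, 0.0, 1.554]
force: [0.8, -5.5, -0.4]
grip_width: -0.0002
finger_force: 2.7
clock: 22.9
position: [0.5762, -0.1539, 0.102]
tool_rot: [-3.142, 0.001, 1.554]
force: [0.1, -6.5, 3.0]
grip_width: 0.0002
finger_force: 3.5
```

```bash
python3 -m crank '{"travel":[[0,-1,0],[0,-1.2,3],[0.1,2,6],[0.2,7,7],[0.3,12,7]],"turn":[[0,0,0],[0,0,0],[0,0,0],[0,0,0],[0,0,0]],"gripper":[1,1,1,1,1]}';python3 -m crank '{"travel":[[0.1,5,0],[0.2,10,0],[0.2,14.6,0],[0.2,14.6,-2],[0.2,14.6,-6]],"turn":[[0,0,0],[0,0,0],[0,0,0],[0,0,0],[0,0,0]],"gripper":[1,1,1,1,1]}'
```

```text
clock: 23.4
position: [0.5798, -0.0334, 0.1736]
tool_rot: [3.139, -0.0, 1.553]
force: [1.1, -0.2, -0.6]
grip_width: 0.0002
finger_force: 0.0
clock: 23.9
position: [0.5825, 0.1139, 0.1133]
tool_rot: [3.137, -0.002, 1.557]
force: [1.8, -0.7, -0.8]
grip_width: -0.0004
finger_force: 0.0
```

```bash
python3 -m crank '{"travel":[[-0.05,0,-1.2],[-0.05,-0.6,-1.2],[-0.05,-1.2,-1.2],[-0.05,-1.6,-1.2],[-0.05,-1.8,-1.2]],"turn":[[0,0,0],[0,0,0],[0,0,0],[0,0,0],[0,0,0]],"gripper":[1,1,1,1,1]}';python3 -m crank '{"travel":[[0,-0.1,0],[0,-0.2,0],[0,-0.3,0],[0,-0.3,0],[0,-0.3,0]],"turn":[[0,0,0],[0,0,0],[0,0,0],[0,0,0],[0,0,0]],"gripper":[1,1,1,1,1]}'
```

```text
clock: 24.4
position: [0.5817, 0.0938, 0.1015]
tool_rot: [3.139, -0.002, 1.554]
force: [-0.5, 7.6, 2.9]
grip_width: -0.0001
finger_force: 3.6
clock: 24.9
position: [0.5816, 0.0916, 0.1015]
tool_rot: [3.139, -0.002, 1.555]
force: [-0.3, 7.0, 3.6]
grip_width: -0.0004
finger_force: 3.5
```

```bash
python3 -m crank '{"travel":[[0,-0.15,0.1],[0,-0.3,0.1],[0,-0.45,0.2],[0,-0.6,0.2],[0,-0.6,0.2]],"turn":[[0,0,0],[0,0,0],[0,0,0],[0,0,0],[0,0,0]],"gripper":[1,1,1,1,1]}';python3 -m crank '{"travel":[[0,-0.15,0.1],[0,-0.3,0.1],[0,-0.45,0.2],[0,-0.6,0.2],[0,-0.6,0.2]],"turn":[[0,0,0],[0,0,0],[0,0,0],[0,0,0],[0,0,0]],"gripper":[1,1,1,1,1]}'
```

```text
clock: 25.4
position: [0.5816, 0.0856, 0.1035]
tool_rot: [3.139, -0.002, 1.555]
force: [0.4, 7.9, 2.3]
grip_width: 0.0006
finger_force: 3.4
clock: 25.9
position: [0.5815, 0.0793, 0.1054]
tool_rot: [3.139, -0.002, 1.555]
force: [-0.6, 6.1, 1.5]
grip_width: 0.0001
finger_force: 2.9
```

```bash
python3 -m crank '{"travel":[[0,1,0],[0,1.2,3],[-0.1,-2,6],[-0.2,-7,6.6],[-0.3,-12,6.6]],"turn":[[0,0,0],[0,0,0],[0,0,0],[0,0,0],[0,0,0]],"gripper":[1,1,1,1,1]}';python3 -m crank '{"travel":[[-0.1,-5,0],[-0.2,-10,0],[-0.2,-12.7,0],[-0.2,-12.7,-2],[-0.2,-12.7,-5]],"turn":[[0,0,0],[0,0,0],[0,0,0],[0,0,0],[0,0,0]],"gripper":[1,1,1,1,1]}';python3 -m crank '{"travel":[[0,0,-1.8],[0,0.4,-1.8],[0,0.8,-1.8],[0,1.2,-1.8],[0,1.5,-1.8]],"turn":[[0,0,0],[0,0,0],[0,0,0],[0,0,0],[0,0,0]],"gripper":[1,1,1,1,1]}'
```

```text
clock: 26.4
position: [0.5785, -0.0419, 0.1722]
tool_rot: [3.138, 0.0, 1.556]
force: [1.1, -0.1, -0.7]
grip_width: -0.0001
finger_force: 0.0
clock: 26.9
position: [0.5768, -0.1695, 0.1213]
tool_rot: [3.138, 0.001, 1.552]
force: [0.2, 0.4, -0.1]
grip_width: 0.0001
finger_force: 0.0
clock: 27.4
position: [0.5765, -0.1538, 0.1037]
tool_rot: [3.139, 0.002, 1.554]
force: [-1.1, -9.1, 4.1]
grip_width: 0.0002
finger_force: 4.2
```

```bash
python3 -m crank '{"travel":[[0,0.15,0.1],[0,0.3,0.1],[0,0.45,0.2],[0,0.6,0.2],[0,0.6,0.2]],"turn":[[0,0,0],[0,0,0],[0,0,0],[0,0,0],[0,0,0]],"gripper":[1,1,1,1,1]}';python3 -m crank '{"travel":[[0,0.15,0.1],[0,0.3,0.1],[0,0.45,0.2],[0,0.6,0.2],[0,0.6,0.2]],"turn":[[0,0,0],[0,0,0],[0,0,0],[0,0,0],[0,0,0]],"gripper":[1,1,1,1,1]}'
```

```text
clock: 27.9
position: [0.5765, -0.1478, 0.1057]
tool_rot: [3.139, 0.002, 1.554]
force: [-0.8, -6.3, 2.1]
grip_width: -0.0002
finger_force: 2.8
clock: 28.4
position: [0.5765, -0.1417, 0.1077]
tool_rot: [3.139, 0.002, 1.554]
force: [-0.6, -5.8, 1.7]
grip_width: 0.0001
finger_force: 2.6
```

```bash
python3 -m crank '{"travel":[[0,0.07,0],[0,0.14,0],[0,0.2,0],[0,0.2,0],[0,0.2,0]],"turn":[[0,0,0],[0,0,0],[0,0,0],[0,0,0],[0,0,0]],"gripper":[1,1,1,1,1]}';python3 -m crank '{"travel":[[0,0.07,0],[0,0.14,0],[0,0.2,0],[0,0.2,0],[0,0.2,0]],"turn":[[0,0,0],[0,0,0],[0,0,0],[0,0,0],[0,0,0]],"gripper":[1,1,1,1,1]}'
```

```text
clock: 28.9
position: [0.5765, -0.1399, 0.1077]
tool_rot: [3.139, 0.002, 1.554]
force: [-0.7, -6.5, 2.2]
grip_width: -0.0001
finger_force: 3.1
clock: 29.4
position: [0.5765, -0.1375, 0.1075]
tool_rot: [3.139, 0.001, 1.554]
force: [-0.0, -5.4, 1.6]
grip_width: 0.0001
finger_force: 2.6
```

```bash
python3 -m crank '{"travel":[[0,-1,0],[0,-1.2,3],[0.1,2,6],[0.2,7,6.5],[0.3,12,6.5]],"turn":[[0,0,0],[0,0,0],[0,0,0],[0,0,0],[0,0,0]],"gripper":[1,1,1,1,1]}';python3 -m crank '{"travel":[[0.1,5,0],[0.2,10,0],[0.2,11,0],[0.2,11,-2],[0.2,11,-5]],"turn":[[0,0,0],[0,0,0],[0,0,0],[0,0,0],[0,0,0]],"gripper":[1,1,1,1,1]}';python3 -m crank '{"travel":[[-0.05,0,-1.6],[-0.05,-0.4,-1.6],[-0.05,-0.8,-1.6],[-0.05,-1.1,-1.6],[-0.05,-1.3,-1.6]],"turn":[[0,0,0],[0,0,0],[0,0,0],[0,0,0],[0,0,0]],"gripper":[1,1,1,1,1]}'
```

```text
clock: 29.9
position: [0.5795, -0.0165, 0.173]
tool_rot: [3.138, 0.0, 1.553]
force: [1.6, 0.4, 0.6]
grip_width: -0.0002
finger_force: 0.0
clock: 30.4
position: [0.582, 0.0932, 0.1222]
tool_rot: [3.138, -0.001, 1.555]
force: [1.3, -0.2, -1.4]
grip_width: -0.0003
finger_force: 0.0
clock: 30.9
position: [0.5811, 0.0802, 0.1065]
tool_rot: [3.139, -0.002, 1.555]
force: [-0.9, 6.5, 2.6]
grip_width: -0.0001
finger_force: 3.4
```

```bash
python3 -m crank '{"travel":[[0,-0.15,0.1],[0,-0.3,0.1],[0,-0.45,0.2],[0,-0.6,0.2],[0,-0.6,0.2]],"turn":[[0,0,0],[0,0,0],[0,0,0],[0,0,0],[0,0,0]],"gripper":[1,1,1,1,1]}';python3 -m crank '{"travel":[[0,-0.07,0],[0,-0.14,0],[0,-0.2,0],[0,-0.2,0],[0,-0.2,0]],"turn":[[0,0,0],[0,0,0],[0,0,0],[0,0,0],[0,0,0]],"gripper":[1,1,1,1,1]}';python3 -m crank '{"travel":[[0,-0.05,0],[0,-0.1,0],[0,-0.15,0],[0,-0.15,0],[0,-0.15,0]],"turn":[[0,0,0],[0,0,0],[0,0,0],[0,0,0],[0,0,0]],"gripper":[1,1,1,1,1]}'
```

```text
clock: 31.4
position: [0.581, 0.0743, 0.1085]
tool_rot: [3.139, -0.001, 1.555]
force: [-0.8, 4.9, 2.0]
grip_width: -0.0
finger_force: 2.6
clock: 31.9
position: [0.5811, 0.0724, 0.1085]
tool_rot: [3.139, -0.002, 1.555]
force: [0.4, 5.9, 3.0]
grip_width: 0.0
finger_force: 3.0
clock: 32.4
position: [0.5812, 0.071, 0.1086]
tool_rot: [3.139, -0.002, 1.555]
force: [-0.6, 7.5, 2.4]
grip_width: -0.0004
finger_force: 3.1
```

```bash
python3 -m crank '{"travel":[[0,-0.05,0],[0,-0.1,0],[0,-0.15,0],[0,-0.15,0],[0,-0.15,0]],"turn":[[0,0,0],[0,0,0],[0,0,0],[0,0,0],[0,0,0]],"gripper":[1,1,1,1,1]}';python3 -m crank '{"travel":[[0,-0.03,0],[0,-0.06,0],[0,-0.09,0],[0,-0.1,0],[0,-0.1,0]],"turn":[[0,0,0],[0,0,0],[0,0,0],[0,0,0],[0,0,0]],"gripper":[1,1,1,1,1]}'
```

```text
clock: 32.9
position: [0.5812, 0.0694, 0.1086]
tool_rot: [3.139, -0.001, 1.555]
force: [0.2, 5.6, 2.8]
grip_width: -0.0002
finger_force: 2.9
clock: 33.4
position: [0.5812, 0.0684, 0.1086]
tool_rot: [3.139, -0.002, 1.555]
force: [0.8, 5.7, 2.7]
grip_width: 0.0001
finger_force: 3.0
```

```bash
python3 -m crank '{"travel":[[0,-0.03,0],[0,-0.06,0],[0,-0.09,0],[0,-0.1,0],[0,-0.1,0]],"turn":[[0,0,0],[0,0,0],[0,0,0],[0,0,0],[0,0,0]],"gripper":[1,1,1,1,1]}';python3 -m crank '{"travel":[[0,-0.03,0],[0,-0.06,0],[0,-0.09,0],[0,-0.1,0],[0,-0.1,0]],"turn":[[0,0,0],[0,0,0],[0,0,0],[0,0,0],[0,0,0]],"gripper":[1,1,1,1,1]}'
```

```text
clock: 33.9
position: [0.5812, 0.0675, 0.1086]
tool_rot: [3.139, -0.002, 1.555]
force: [-0.3, 5.4, 2.7]
grip_width: 0.0
finger_force: 3.0
clock: 34.4
position: [0.5812, 0.0663, 0.1086]
tool_rot: [3.139, -0.001, 1.555]
force: [0.0, 6.6, 2.4]
grip_width: 0.0002
finger_force: 2.8
```

```bash
python3 -m crank '{"travel":[[0,-0.03,0],[0,-0.06,0],[0,-0.09,0],[0,-0.1,0],[0,-0.1,0]],"turn":[[0,0,0],[0,0,0],[0,0,0],[0,0,0],[0,0,0]],"gripper":[1,1,1,1,1]}';python3 -m crank '{"travel":[[0,-0.03,0],[0,-0.06,0],[0,-0.09,0],[0,-0.1,0],[0,-0.1,0]],"turn":[[0,0,0],[0,0,0],[0,0,0],[0,0,0],[0,0,0]],"gripper":[1,1,1,1,1]}'
```

```text
clock: 34.9
position: [0.5812, 0.0656, 0.1086]
tool_rot: [3.139, -0.002, 1.555]
force: [0.0, 6.4, 3.1]
grip_width: 0.0
finger_force: 3.3
clock: 35.4
position: [0.5812, 0.0648, 0.1087]
tool_rot: [3.139, -0.002, 1.555]
force: [-0.3, 7.7, 3.1]
grip_width: 0.0003
finger_force: 3.9
```

```bash
python3 -m crank '{"travel":[[0,-0.03,0],[0,-0.06,0],[0,-0.09,0],[0,-0.1,0],[0,-0.1,0]],"turn":[[0,0,0],[0,0,0],[0,0,0],[0,0,0],[0,0,0]],"gripper":[1,1,1,1,1]}'
```

```text
clock: 35.9
position: [0.5812, 0.064, 0.1087]
tool_rot: [3.139, -0.002, 1.555]
force: [-0.4, 8.3, 3.3]
grip_width: -0.0
finger_force: 4.4
```

```bash
python3 -m crank '{"travel":[[0,-0.03,0],[0,-0.06,0],[0,-0.09,0],[0,-0.1,0],[0,-0.1,0]],"turn":[[0,0,0],[0,0,0],[0,0,0],[0,0,0],[0,0,0]],"gripper":[1,1,1,1,1]}'
```

```text
clock: 36.4
position: [0.5812, 0.0633, 0.1087]
tool_rot: [3.139, -0.003, 1.555]
force: [-2.2, 10.7, 4.1]
grip_width: 0.0003
finger_force: 5.0
```

```bash
python3 - <<'E'
from h import *
from workcell import bot
S=bot.grab_frame("side");np.savez("side4.npz",**S)
S3=dict(np.load("side3.npz"))
# vertical image shift of rail/board-top edge between before pressing (side3) and now, by phase/ECC on small patches
g=lambda f:cv2.cvtColor(f["pixels"],cv2.COLOR_RGB2GRAY).astype(np.float32)
a,b=g(S3),g(S)
x0,y0=222,158
for nm,(u,v,w,h) in {"board mid":(150,85,70,65),"cradle label":(160,185,75,35),"left":(118,90,35,60),"right":(205,70,35,60)}.items():
    X,Y,w,h=int(x0+u/4),int(y0+v/4),int(w/4),int(h/4)
    t=a[Y:Y+h,X:X+w]; M=np.eye(2,3,dtype=np.float32)
    try:
        c,M=cv2.findTransformECC(t,b[Y-4:Y+h+4,X-4:X+w+4],np.float32([[1,0,4],[0,1,4]]),cv2.MOTION_TRANSLATION); print(nm,c,M[:,2]-4)
    except Exception as e: print(nm,e)
P=proj(S,(.578,-.034,.08));print(proj(S,(.578,-.034,.073))-P)
E
```

```text
board mid 0.9593282029413235 [-0.3949027  1.6581082]
cradle label 0.9716920881467815 [ 0.36326694 -0.45470405]
left 0.8750507804962226 [0.08864498 2.1524253 ]
right 0.943685640541245 [-0.5903249  1.6075706]
[-0.07538427  1.82293913]
```

Measured drop against the pre-press image: a end about 7–8 mm (home), b end about 6 mm. Finishing b.

```bash
python3 -m crank '{"travel":[[0,1,0],[0,1.2,3],[-0.1,-2,6],[-0.2,-7,6.5],[-0.3,-12,6.5]],"turn":[[0,0,0],[0,0,0],[0,0,0],[0,0,0],[0,0,0]],"gripper":[1,1,1,1,1]}';python3 -m crank '{"travel":[[-0.1,-5,0],[-0.2,-9.3,0],[-0.2,-9.3,0],[-0.2,-9.3,-2],[-0.2,-9.3,-5]],"turn":[[0,0,0],[0,0,0],[0,0,0],[0,0,0],[0,0,0]],"gripper":[1,1,1,1,1]}';python3 -m crank '{"travel":[[0,0,-1.5],[0,0.4,-1.5],[0,0.8,-1.5],[0,1.1,-1.5],[0,1.3,-1.5]],"turn":[[0,0,0],[0,0,0],[0,0,0],[0,0,0],[0,0,0]],"gripper":[1,1,1,1,1]}'
```

```text
clock: 36.95
position: [0.578, -0.0593, 0.1743]
tool_rot: [3.138, 0.001, 1.556]
force: [1.7, -1.0, 0.4]
grip_width: 0.0
finger_force: 0.0
clock: 37.45
position: [0.5764, -0.1516, 0.1235]
tool_rot: [3.138, 0.001, 1.553]
force: [0.7, 0.7, -0.9]
grip_width: -0.0001
finger_force: 0.0
clock: 37.95
position: [0.5759, -0.1383, 0.1081]
tool_rot: [3.14, 0.001, 1.554]
force: [0.5, -4.4, 2.6]
grip_width: 0.0003
finger_force: 2.8
```

```bash
python3 -m crank '{"travel":[[0,0.07,0],[0,0.14,0],[0,0.2,0],[0,0.2,0],[0,0.2,0]],"turn":[[0,0,0],[0,0,0],[0,0,0],[0,0,0],[0,0,0]],"gripper":[1,1,1,1,1]}';python3 -m crank '{"travel":[[0,0.05,0],[0,0.1,0],[0,0.15,0],[0,0.15,0],[0,0.15,0]],"turn":[[0,0,0],[0,0,0],[0,0,0],[0,0,0],[0,0,0]],"gripper":[1,1,1,1,1]}'
```

```text
clock: 38.45
position: [0.5756, -0.1366, 0.1077]
tool_rot: [3.14, 0.001, 1.554]
force: [-0.2, -5.8, 1.9]
grip_width: 0.0002
finger_force: 2.7
clock: 38.95
position: [0.5756, -0.1351, 0.1076]
tool_rot: [3.141, 0.001, 1.554]
force: [0.9, -5.1, 2.4]
grip_width: -0.0
finger_force: 2.6
```

```bash
python3 -m crank '{"travel":[[0,0.05,0],[0,0.1,0],[0,0.15,0],[0,0.15,0],[0,0.15,0]],"turn":[[0,0,0],[0,0,0],[0,0,0],[0,0,0],[0,0,0]],"gripper":[1,1,1,1,1]}';python3 -m crank '{"travel":[[0,0.03,0],[0,0.06,0],[0,0.09,0],[0,0.1,0],[0,0.1,0]],"turn":[[0,0,0],[0,0,0],[0,0,0],[0,0,0],[0,0,0]],"gripper":[1,1,1,1,1]}'
```

```text
clock: 39.45
position: [0.5756, -0.1336, 0.1076]
tool_rot: [3.141, 0.001, 1.554]
force: [0.5, -5.6, 2.1]
grip_width: -0.0001
finger_force: 2.7
clock: 39.95
position: [0.5755, -0.1327, 0.1076]
tool_rot: [3.141, 0.001, 1.554]
force: [0.1, -6.4, 2.8]
grip_width: -0.0001
finger_force: 2.8
```

```bash
python3 -m crank '{"travel":[[0,0.03,0],[0,0.06,0],[0,0.09,0],[0,0.1,0],[0,0.1,0]],"turn":[[0,0,0],[0,0,0],[0,0,0],[0,0,0],[0,0,0]],"gripper":[1,1,1,1,1]}';python3 -m crank '{"travel":[[0,0.03,0],[0,0.06,0],[0,0.09,0],[0,0.1,0],[0,0.1,0]],"turn":[[0,0,0],[0,0,0],[0,0,0],[0,0,0],[0,0,0]],"gripper":[1,1,1,1,1]}'
```

```text
clock: 40.45
position: [0.5756, -0.1319, 0.1076]
tool_rot: [3.141, 0.001, 1.554]
force: [0.5, -6.4, 2.7]
grip_width: 0.0004
finger_force: 3.2
clock: 40.95
position: [0.5755, -0.1311, 0.1076]
tool_rot: [3.141, 0.001, 1.554]
force: [0.6, -7.0, 2.2]
grip_width: -0.0001
finger_force: 3.7
```

```bash
python3 -m crank '{"travel":[[0,0.03,0],[0,0.06,0],[0,0.09,0],[0,0.1,0],[0,0.1,0]],"turn":[[0,0,0],[0,0,0],[0,0,0],[0,0,0],[0,0,0]],"gripper":[1,1,1,1,1]}'
```

```text
clock: 41.45
position: [0.5756, -0.1303, 0.1077]
tool_rot: [3.141, 0.002, 1.554]
force: [0.3, -8.6, 3.1]
grip_width: 0.0001
finger_force: 4.2
```

```bash
python3 -m crank '{"travel":[[0,0.03,0],[0,0.06,0],[0,0.09,0],[0,0.1,0],[0,0.1,0]],"turn":[[0,0,0],[0,0,0],[0,0,0],[0,0,0],[0,0,0]],"gripper":[1,1,1,1,1]}'; python3 -m crank '{"travel":[[0,0.03,0],[0,0.06,0],[0,0.09,0],[0,0.1,0],[0,0.1,0]],"turn":[[0,0,0],[0,0,0],[0,0,0],[0,0,0],[0,0,0]],"gripper":[1,1,1,1,1]}'
```

```text
clock: 41.95
position: [0.5756, -0.1295, 0.1077]
tool_rot: [3.14, 0.002, 1.553]
force: [-0.4, -9.3, 4.0]
grip_width: 0.0
finger_force: 4.8
clock: 42.45
position: [0.5756, -0.1287, 0.1078]
tool_rot: [3.14, 0.002, 1.553]
force: [-0.4, -9.5, 3.7]
grip_width: 0.0001
finger_force: 5.4
```

```bash
python3 - <<'E'
from h import *
from workcell import bot
S=bot.grab_frame("side");np.savez("side5.npz",**S)
S3=dict(np.load("side3.npz"))
g=lambda f:cv2.cvtColor(f["pixels"],cv2.COLOR_RGB2GRAY).astype(np.float32)
a,b=g(S3),g(S)
x0,y0=222,158
for nm,(u,v,w,h) in {"board mid":(150,85,70,65),"cradle label":(160,185,75,35),"front edge":(60,230,80,40),"left":(118,90,35,60),"right":(205,70,35,60)}.items():
    X,Y,w,h=int(x0+u/4),int(y0+v/4),int(w/4),int(h/4)
    t=a[Y:Y+h,X:X+w]
    try:
        c,M=cv2.findTransformECC(t,b[Y-4:Y+h+4,X-4:X+w+4],np.float32([[1,0,4],[0,1,4]]),cv2.MOTION_TRANSLATION); print(nm,c,M[:,2]-4)
    except Exception as e: print(nm,"fail")
k=5;im=[cv2.resize(f["pixels"][y0-5:y0+70,x0:x0+78,::-1],None,fx=k,fy=k,interpolation=cv2.INTER_CUBIC) for f in(S3,S)]
cv2.imwrite("pics/c5.png",np.hstack(im))
E
```

```text
board mid 0.9595268192755508 [-0.24473214  1.7870784 ]
cradle label 0.9712616401751333 [ 0.34606886 -0.4319899 ]
front edge 0.9985204738740759 [ 0.10695982 -0.01743054]
left 0.86867856023034 [0.30831718 2.2127452 ]
right 0.9389150716967563 [-0.55140185  1.8536787 ]
```

View pics/c5.png

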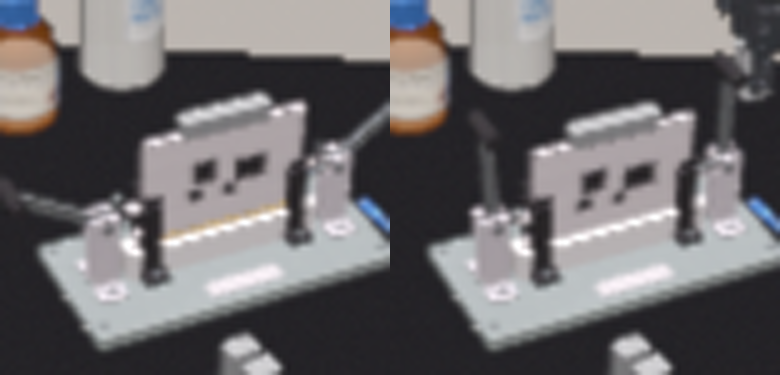

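The last picture shows both levers upright (tips at (483,122) and (727,75)) and the board sunk by about 1.8 px, which is the full 7 mm, level at both ends. I'll back off and confirm before handing in.

```bash
python3 -m crank '{"travel":[[0,-1,0],[0,-3,1],[0,-5,4],[0,-7,8],[0,-7,10]],"turn":[[0,0,0],[0,0,0],[0,0,0],[0,0,0],[0,0,0]],"gripper":[1,1,1,1,1]}'; python3 -m crank '{"travel":[[0,-2,0],[0,-2,0],[0,-2,0],[0,-2,0],[0,-2,0]],"turn":[[0,0,0],[0,0,0],[0,0,0],[0,0,0],[0,0,0]],"gripper":[1,1,1,1,1]}'; python3 - <<'E'
from h import *
from workcell import bot
S=bot.grab_frame("side")
S3=dict(np.load("side3.npz"))
g=lambda f:cv2.cvtColor(f["pixels"],cv2.COLOR_RGB2GRAY).astype(np.float32)
a,b=g(S3),g(S)
for nm,(u,v,w,h) in {"mid":(150,85,70,65),"left":(118,90,35,60),"right":(205,70,35,60)}.items():
    X,Y,w,h=int(222+u/4),int(158+v/4),int(w/4),int(h/4)
    c,M=cv2.findTransformECC(a[Y:Y+h,X:X+w],b[Y-4:Y+h+4,X-4:X+w+4],np.float32([[1,0,4],[0,1,4]]),cv2.MOTION_TRANSLATION); print(nm,c,M[:,2]-4)
E
```

```text
clock: 43.0
position: [0.5757, -0.2002, 0.21]
tool_rot: [3.139, 0.001, 1.551]
force: [-0.3, 0.4, 0.4]
grip_width: -0.0002
finger_force: 0.0
clock: 43.5
position: [0.5753, -0.2163, 0.2067]
tool_rot: [-3.141, -0.0, 1.555]
force: [0.0, -1.5, -0.7]
grip_width: -0.0002
finger_force: 0.0
mid 0.9583588305957939 [-0.2671306  1.8186688]
left 0.8699644935982982 [0.30637455 2.1940422 ]
right 0.9400930840937154 [-0.5788989  1.8636718]
```

Both ends are down the full 7 mm (1.82 px expected) and nothing is touching. Handing in.

```bash
python3 -c "
from workcell import bot
print(bot.job_done())"
```

```text
the job is handed in; nothing more can be done
None
```

I set the board on the contacts, let go, and pressed it down in turns with the two levers. The last camera check showed both ends down about the full 7 mm, to about 1 mm. The job is handed in at about 44 s; the hand-in gave no verdict.

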